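# Check the guide pins and die face of a glass press

## Robot

A 6-joint arm with a two-finger parallel gripper is mounted at the origin on the work surface. World frame = base frame: x ahead of the robot, y to its left, z up, the work surface at z = 0. Lengths are in mm, angles in rad, forces in N, time in s.
With the tool pointing down it reaches from about 425 to 925 mm from the base axis. Payload 12.5 kg.
Tool frame: the origin (TCP) lies midway between the tips of the shut fingers; the grasp point (between the pads) lies 19 mm behind it; z points along the fingers, y is the line along which they close (so a half turn about z gives the same grasp; the last joint's range is limited). The gripper opens to 85 mm and grips with 20 to 120 N. Pads are 22 mm wide; open, the fingers measure 114 mm over their backs; the gripper's body (76 mm by 85 mm) begins 54 mm behind the grasp point. The pads swing forward as they close: fully open they stand 13 mm farther back than shut.
Start: joints at [1.09, 0.491, 1.559, -0, 1.092, -0.106], TCP at [228.789, 581.639, 204.127] pointing down, gripper open.
Joint ranges: [-3.1, 3.1], [-0.84, 2.19], [0.05, 2.79], [-1.13, 4.28], [0.06, 2.93], [-2.69, 2.69]. Speed limits (rad/s): [2.22, 2.22, 2.79, 3.14, 3.14, 3.14].

## Interface

Orientations are given as a unit quaternion [w, x, y, z].
In Python, from station import telemetry, eyes, manip gives the robot as it stands.
- The arm moves only by the tool arm_command, never from a script. Its argument "commands" is a list that holds one entry, the list of rows, each a list of 7 numbers: the shift along the tool's x, y, z in units of 20 cm (1.0 is 20 cm), then the turn, a rotation vector about the tool's x, y, z in units of 2 pi rad (1.0 is 2 pi rad), then the finger opening in mm, from 0 to 85.4. A call has 1 to 12 rows; each row shifts and turns the commanded pose from where the row before left it, along the tool's axes as they then stand; what a row does not reach is not made up. A row lasts 1/8 s, in which the tool goes at most 62.5 mm and 10.7 degrees, less where a joint would pass 70% of its speed; a pose out of reach is approached as far as the arm can. A call with a number of a shift or a turn outside -1 to 1 is refused whole. A call with a gripper value outside its range is refused whole. The fingers move at their own pace and stop on an object; "squeeze" is the grip in N (left out, the last holds). Time passes only in rows, so rows that do not move let the fingers close. It gives the time, the measured TCP pose, the force, the opening and the grip force at its end, in the units of the state.
- telemetry.read_state(): the state, without advancing time (a new reading comes with each control period).
- eyes.get_image(name): name is "scene" or "top" or "wrist"; returns a dict with "frame" (420x560x3 uint8, blue, green, red), "K" (3x3 intrinsics, pixels), "origin" and "rotation" of the camera in the world. Camera axes: x right, y down, z forward; pixel columns grow to the right and rows downward; lengths in mm; the calibration is good to about 2 mm. A picture is of the moment at which its call begins. There is no depth.
- manip.close_job(): hands the job in; it is judged then, once.
The state is a dict: "t": time; "joints": joint angles; "qd": joint speeds; "joint_efforts": joint torques, N m; "position": TCP position; "tcp_rot": TCP orientation; "force": force on the tool from outside, world axes, zero at the start; "moment": the same for the moment, N m; "finger_gap": finger opening in mm; "grasp_force": force on a finger pad.
Only numpy, scipy, OpenCV 4.12 (cv2) and the standard library are available. Lean on these libraries where they do the work, as an engineer would, in place of code of your own. Each camera call takes 0.05 s, during which the arm holds its last target. There are 200 camera calls.

## Task

Check the lower half of the brass glass press before it is used: tug each of its two guide pins straight up with about 15 newtons, leave a pin that holds in its bore, and put the one that pulls out into the small steel dish. Then lay the steel straightedge flat along the length of the die face, down the middle between the pins, and press down first on its left end and then on its right end (as seen from the robot) to feel whether it rocks. Leave it lying there so that I can sight under it, and leave the other things on the bench alone.

Things in the scene. Friction and masses are not known exactly. Their poses are not given: they have to be found in the camera images.
- press: lower half of a glass press, fixed: dark steel bed 120 x 190 x 8 mm under a flat brass die block 90 x 160 x 24 mm; die face 32 mm above the bench. Origin: centre of the underside, at bench height; z up, x along the 90 mm side (away from the robot, yawed up to 0.3 rad), y along the 160 mm side (robot's left). Pins in blind bores 20 mm deep at (-32, -65) and (+32, +65) mm; face between them clear
- pin_1: one of two identical plain steel guide pins, 10 mm in diameter, 60 mm long, 37 g, upright in a bore of the press (either one): 20 mm in the bore, 40 mm above the die face. Origin: on its axis at mid-length, z along the axis to the top. One of the two pins is held by a spring ring in its bore: it gives about 1 mm for 8 N of pull (15 N at 1.9 mm) and springs back when let go
- pin_2: the other guide pin, like pin_1. One of the two has lost its hold and lifts freely out of its bore (1 mm of clearance). They look alike and which is which, and where, is not told: only a pull tells
- straightedge: toolmaker's steel straightedge, a plain bar 150 x 20 x 10 mm, 235 g, with a small black hanging hole near one end, loose on the bench and lying on its wide side. Origin: centre of its underside; x along its length, z up
- dish: small round steel dish, loose on the bench: 104 mm across the rim, 34 mm high, wall 3 mm, floor 4 mm thick, narrower at its floor. Origin: centre of its underside, z up
- press_top: upper half of the press, a brass plate 90 x 160 x 14 mm with a turned wooden handle 82 mm high overall, set down on the far side of the bench; to be left alone. Origin: centre of its underside
- jar: grey jar with a blue screw lid, 64 mm in diameter, 85 mm high; to be left alone. Origin: centre of its underside
- paddle: black graphite marver paddle, blade 100 x 60 x 14 mm on a steel rod with a wooden handle, 260 mm long overall, lying on the bench; to be left alone. Origin: on the rod, 40 mm behind the blade, at bench height; x from handle to blade
- pliers: long-nosed pliers with red handles, 155 mm long, lying on the left of the bench; to be left alone. Origin: under the pivot; x towards the jaws
Mind the look-alikes: they are no part of the job. Of the things that look like the straightedge, take the one that is nearest to the robot's base at the start.

How it is judged:
By the outcome, as a careful person would: the job done as asked, in the order asked, and still so for the second after the job is handed in, with the robot touching nothing.
It also fails if it takes over 72 s, if anything falls off the work surface, if the arm or the gripper's body presses on something with over 40 N, if the wrist force passes 120 N, or if a joint passes its speed limit or range.

## Working session

There is one attempt and no reset: what is moved stays moved. The work goes in short steps, Python scripts to look and compute and a tool call to move; the robot and the scene stay as the last step left them, time stands still between calls to the robot, and variables do not carry over. Pictures are saved under pics/ and viewed, at most 10 in all, crops included, and the job is handed in when it is done.

Besides the shell and the picture viewer there is one more tool, called after ">>>" as name([rows], argument=value, ...), one row to a line, values as JSON. arm_command: Moves the arm, as the interface text tells. Its arguments: {"type":"object","properties":{"commands":{"type":"array"},"squeeze":{"type":"number"}},"required":["commands"]}

```bash
mkdir -p pics; ls
python3 - <<'E'
from station import telemetry, eyes
import cv2,numpy as np
s=telemetry.read_state();print({k:np.round(v,3).tolist() for k,v in s.items()})
for n in("top","scene"):
    d=eyes.get_image(n);cv2.imwrite(f"pics/{n}0.png",d["frame"])
    print(n,np.round(d["K"],1).tolist(),np.round(d["origin"],1),np.round(d["rotation"],4).tolist())
E
```

```text
pics
{'t': 0.0, 'joints': [1.09, 0.492, 1.559, -0.0, 1.092, -0.106], 'qd': [-0.0, -0.001, -0.0, 0.001, -0.001, -0.001], 'joint_efforts': [0.002, -61.845, -26.157, -0.0, 0.004, -0.0], 'position': [228.669, 581.393, 203.525], 'tcp_rot': [-0.0, 0.186, 0.982, -0.001], 'force': [-0.141, 0.503, -0.641], 'moment': [-0.053, 0.026, -0.031], 'grasp_force': 0.0, 'finger_gap': 85.037}
top [[443.6, 0.0, 274.8], [0.0, 443.6, 206.2], [0.0, 0.0, 1.0]] [ 467.4  -91.2 1484. ] [0.0443, -0.702, 0.71, -0.0348]
scene [[536.6, 0.0, 281.0], [0.0, 536.6, 209.1], [0.0, 0.0, 1.0]] [ 1.8391e+03 -1.1000e+00  1.2789e+03] [-0.2554, 0.6453, 0.664, -0.2782]
```

View pics/top0.png

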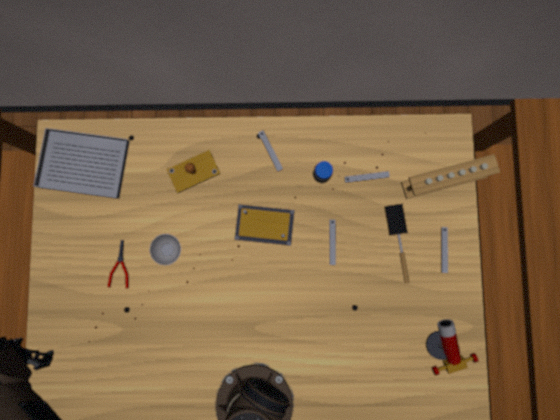

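View pics/scene0.png

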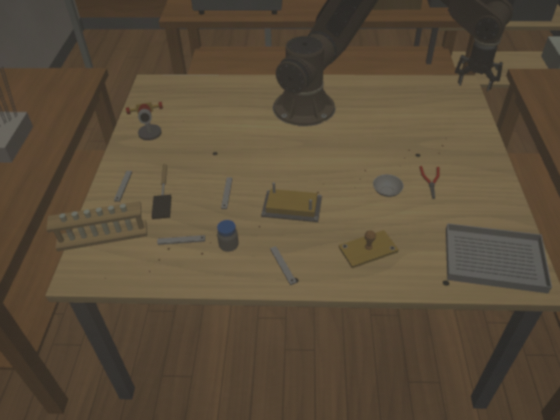

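The top view shows the press at (265,225) and the dish at (165,249). There are four straightedge look-alikes, at (333,242), (270,150), (367,177) and (444,250). The one at (333,242) looks nearest to the base at (255,400). I'll confirm that with numbers and an enlarged crop.

```bash
cat > h.py <<'E'
import cv2,numpy as np
from scipy.spatial.transform import Rotation as R
from station import telemetry, eyes
def rot(q): return R.from_quat(q,scalar_first=True).as_matrix() if np.size(q)==4 else np.array(q)
def ray(d,uv,z):
    uv=np.atleast_2d(np.array(uv,float)); K=np.array(d["K"])
    r=np.c_[uv,np.ones(len(uv))]@np.linalg.inv(K).T@rot(d["rotation"]).T
    o=np.array(d["origin"]); return o+r*((z-o[2])/r[:,2])[:,None]
def proj(d,P):
    P=(np.atleast_2d(P)-np.array(d["origin"]))@rot(d["rotation"]); p=P@np.array(d["K"]).T
    return p[:,:2]/p[:,2:]
def st():
    s=telemetry.read_state(); return s,np.array(s["position"]),rot(s["tcp_rot"])
def delta(target,):
    """shift needed in tool axes, units of 20cm"""
    s,p,M=st(); return (M.T@(np.array(target)-p))/200
E
python3 - <<'E'
from h import *
d=eyes.get_image("top")
c=[(333,242),(270,150),(367,177),(444,250)]
P=ray(d,c,10);print(np.c_[P[:,:2],np.hypot(P[:,0],P[:,1])].round(0).tolist())
print("dish",ray(d,[(165,249)],34).round(),"press",ray(d,[(265,225)],30).round())
f=d["frame"]
# fine: straightedge mask, press brass mask
def big(m,box):
    x0,y0,x1,y1=box;mm=np.zeros_like(m);mm[y0:y1,x0:x1]=m[y0:y1,x0:x1]
    k=max(cv2.findContours(mm,cv2.RETR_EXTERNAL,cv2.CHAIN_APPROX_NONE)[0],key=cv2.contourArea);return cv2.minAreaRect(k),k
hsv=cv2.cvtColor(f,cv2.COLOR_BGR2HSV)
low=(hsv[...,1]<70).astype(np.uint8)
for n,m,b,z in(("se",low,(322,212,345,272),10),("brass",((hsv[...,1]>150)&(hsv[...,0]>18)).astype(np.uint8),(232,200,298,248),32),("dish",low,(145,230,185,270),34)):
    r,k=big(m,b);q=ray(d,cv2.boxPoints(r),z)[:,:2];print(n,q.mean(0).round(1),[np.round(v,1).tolist() for v in (np.linalg.norm(q[1]-q[0]),np.linalg.norm(q[2]-q[1]),np.arctan2(*(q[1]-q[0])[::-1]),np.arctan2(*(q[2]-q[1])[::-1]))],r)
cr=f[135:285,150:350];cv2.imwrite("pics/crop1.png",cv2.resize(cr,None,fx=4,fy=4,interpolation=cv2.INTER_CUBIC))
E
```

```text
[[512.0, -263.0, 576.0], [825.0, -58.0, 827.0], [728.0, -383.0, 823.0], [482.0, -627.0, 791.0]]
dish [[494. 288.  34.]] press [[569. -40.  30.]]
se [ 513.9 -260.2] [19.9, 148.5, -1.6, 3.1] ((332.0, 241.5), (45.0, 6.0), 90.0)
brass [572.7 -36. ] [88.4, 158.7, -0.1, -1.7] ((263.9010009765625, 223.9901123046875), (48.1598014831543, 26.866004943847656), 5.710593223571777)
dish [494.5 287.6] [100.5, 98.5, -0.8, -2.4] ((165.00001525878906, 249.00003051757812), (29.698482513427734, 31.11269760131836), 45.0)
```

View pics/crop1.png

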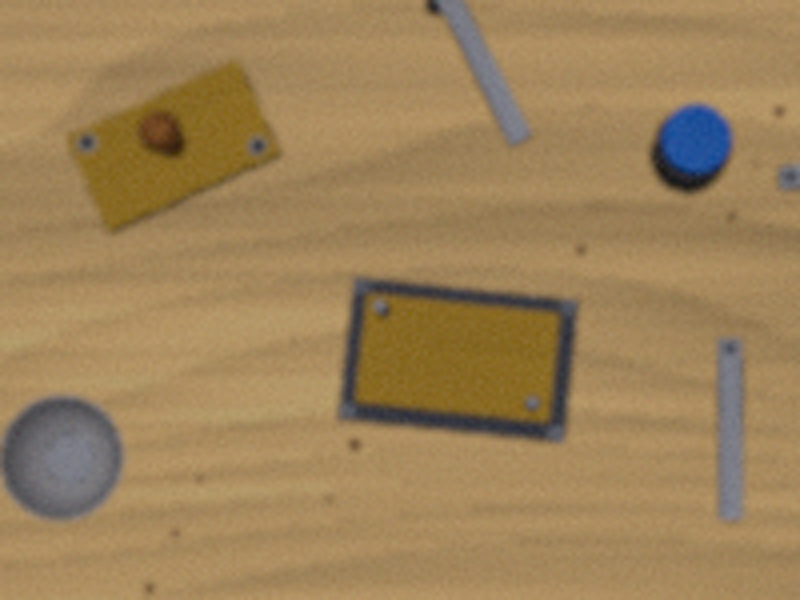

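The crop shows the pins at (380,308) and (531,403). The plain bar at (730,430), with its hole at the far end, measures 20 x 149 mm and is 576 mm from the base. The others are 791 mm away or more, so this is the straightedge. Next I'll compute positions precisely and plan the approach.

Run:
```python
from h import *
from scipy.optimize import least_squares
t=eyes.get_image("top")
f=lambda x,y:(150+(x+.5)/4-.5,135+(y+.5)/4-.5)
pins=ray(t,[f(380,308),f(531,403)],72)[:,:2]
bed=ray(t,[f(356,280),f(577,301),f(562,440),f(340,418)],8)[:,:2]
v=pins[0]-pins[1];yp=np.arctan2(v[1],v[0])-np.arctan2(130,64)
print("pins",pins.round(1).tolist(),"d",np.linalg.norm(v),"(145) c",pins.mean(0).round(1),"yaw",yp.round(3))
w=bed[0]-bed[1]; w2=bed[3]-bed[2];print("bed c",bed.mean(0).round(1),"yaw",[np.round(np.arctan2(a[1],a[0])-np.pi/2,3) for a in(w,w2)],np.linalg.norm(w),np.linalg.norm(w2))
e=ray(t,[f(730,340),f(731,520)],10)[:,:2];a=e[0]-e[1];print("se",e.mean(0).round(1),"ang",np.arctan2(a[1],a[0]).round(3),np.linalg.norm(a))
for p in pins: print((delta([p[0],p[1],130])*1).round(3))
s,p,M=st();print(p,np.arctan2(M[1,1],M[0,1]))
```

```text
pins [[610.0, 23.8], [532.7, -96.1]] d 142.67890565360375 (145) c [571.3 -36.1] yaw -0.115
bed c [572.6 -36.4] yaw [np.float64(-0.107), np.float64(-0.109)] 185.99677390480204 185.3170372481972
se [ 511.8 -261. ] ang -0.019 148.45806991849796
[-2.795 -1.897  0.37 ]
[-2.655 -2.596  0.37 ]
[228.73017268 581.51095652 203.78751907] 1.1959730374100639
```

>>> arm_command([
  [[-0.233,-0.158,0.02,0,0,0,50],[-0.233,-0.158,0.02,0,0,0,50],[-0.233,-0.158,0.02,0,0,0,50],[-0.233,-0.158,0.02,0,0,0,50],[-0.233,-0.158,0.02,0,0,0,50],[-0.233,-0.158,0.02,0,0,0,50],[-0.233,-0.158,0.02,0,0,0,50],[-0.233,-0.158,0.02,0,0,0,50],[-0.233,-0.158,0.02,0,0,0,50],[-0.233,-0.158,0.02,0,0,0,50],[-0.233,-0.158,0.02,0,0,0,50],[-0.233,-0.158,0.02,0,0,0,50]],
], squeeze=60)

```text
t: 1.7
position: [611.2, 22.3, 155.9]
tcp_rot: [-0.0, 0.186, 0.982, 0.0]
force: [-0.0, 0.8, -0.1]
finger_gap: 50.3
grasp_force: 0.0
```

>>> arm_command([
  [[0,0,0,0,0,-0.0213,50],[0,0,0,0,0,-0.0213,50],[0,0,0,0,0,0,50],[0,0,0,0,0,0,50]],
])

```text
t: 2.2
position: [610.3, 24.2, 156.1]
tcp_rot: [-0.0, 0.055, 0.998, 0.0]
force: [0.1, 0.7, -0.7]
finger_gap: 50.0
grasp_force: 0.0
```

Run:
```python
from h import *
s,p,M=st();print(p,np.arctan2(M[1,1],M[0,1]),s["finger_gap"],M[:,2])
d=eyes.get_image("wrist");print(d["origin"]);f=d["frame"].copy()
print(proj(d,[[610.5,24.3,72],[532.7,-96.1,72],[610.5,24.3,32],p]).round(1))
cv2.imwrite("pics/w1.png",f)
```

```text
[610.30934024  24.18974106 156.07467667] 1.4610136010658266 50.001749778062006 [-6.51528276e-06  8.63913956e-05 -9.99999996e-01]
[531.45617233  33.39077223 325.25164773]
[[277.6 204.1]
 [105.9 122.3]
 [277.6 191.1]
 [277.2 248.5]]
```

View pics/w1.png

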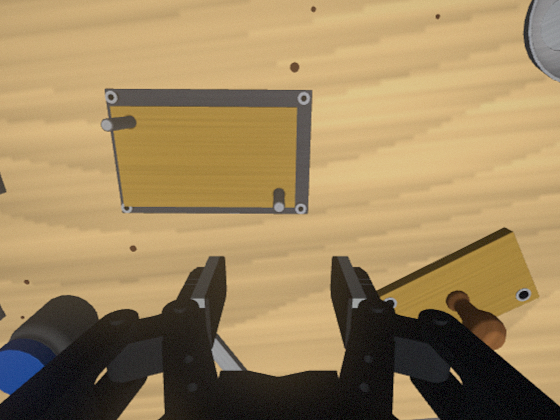

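The wrist view shows pin A's top at (279,207) and pin B's top at (107,125). Both are within a few pixels of the prediction.

Run:
```python
from h import *
d=eyes.get_image("wrist")
q=ray(d,[(279,207.5),(107,125)],72);v=(q[0]-q[1])[:2];print(q.round(1),np.linalg.norm(v),np.arctan2(v[1],v[0])-np.arctan2(130,64),q.mean(0))
print(ray(d,[(279,192.5)],32))
b=ray(d,[(111,97),(304,98),(301,209),(126,208)],8)[:,:2];print(b.mean(0),b.round(1).tolist(),[np.arctan2(*(b[i]-b[j])[::-1])-np.pi/2 for i,j in((1,0),(2,3))])
print("straight down:",delta([q[0][0],q[0][1],40]).round(4))
```

```text
[[613.5  25.2  72. ]
 [534.8 -95.8  72. ]] 144.3671000484644 -0.11973465637741065 [574.15122613 -35.31541446  72.        ]
[[612.01586555  25.46586111  32.        ]]
[574.91328602 -36.71992474] [[511.7, -118.1], [531.9, 57.4], [638.3, 45.1], [617.7, -131.3]] [np.float64(-0.11503953864715033), np.float64(-0.11623210079537016)]
straight down: [-0.0154  0.0063  0.5808]
```

>>> arm_command([
  [[-0.006,0.002,0.15,0,0,0,50],[-0.006,0.002,0.15,0,0,0,50],[0,0,0.15,0,0,0,50],[0,0,0.13,0,0,0,50],[0,0,0,0,0,0,30],[0,0,0,0,0,0,8],[0,0,0,0,0,0,5],[0,0,0,0,0,0,5],[0,0,0,0,0,0,5],[0,0,0,0,0,0,5]],
], squeeze=60)

```text
t: 3.55
position: [613.5, 24.6, 41.1]
tcp_rot: [0.001, 0.054, 0.999, 0.0]
force: [0.5, 0.6, 5.8]
finger_gap: 5.7
grasp_force: 37.7
```

>>> arm_command([
  [[0,0,0,0,0,0,5],[0,0,0,0,0,0,5]],
])

```text
t: 3.8
position: [613.5, 24.6, 41.2]
tcp_rot: [0.001, 0.054, 0.999, 0.0]
force: [-0.4, 0.5, 6.5]
finger_gap: 5.8
grasp_force: 37.7
```

Run:
```python
from h import *
d=eyes.get_image("wrist");f=d["frame"];print(proj(d,[[612.8,24.9,72],[612.8,24.9,32]]).round(0),telemetry.read_state()["grasp_force"])
cv2.imwrite("pics/w2.png",cv2.resize(f[120:340,150:430],None,fx=2.7,fy=2.7,interpolation=cv2.INTER_CUBIC))
```

```text
[[278. 275.]
 [278. 241.]] 37.673241613665596
```

View pics/w2.png

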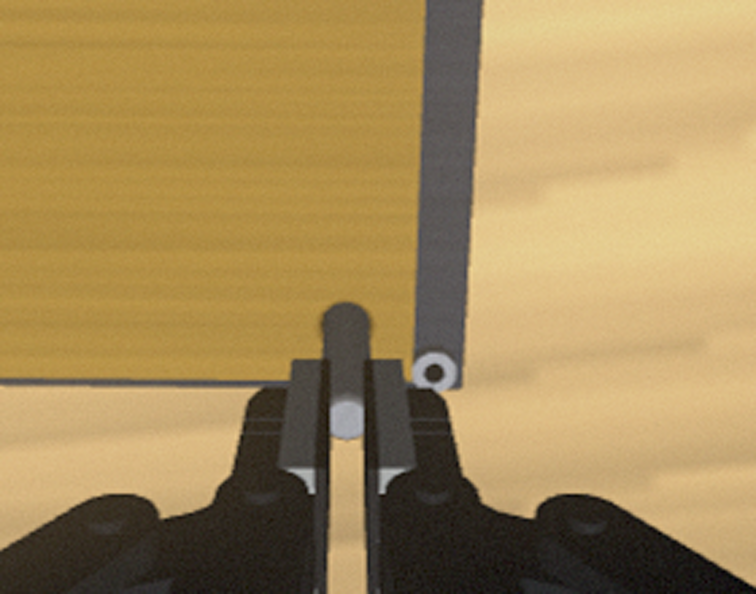

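The picture shows the pin centred between the pads and firmly gripped. Now I'll tug it in small steps.

>>> arm_command([
  [[0,0,0,0,0,0,0],[0,0,0,0,0,0,0],[0,0,-0.005,0,0,0,0],[0,0,-0.005,0,0,0,0],[0,0,0,0,0,0,0],[0,0,0,0,0,0,0]],
])

```text
t: 4.6
position: [612.8, 24.6, 42.0]
tcp_rot: [-0.0, 0.054, 0.999, 0.0]
force: [-0.2, -0.1, -0.3]
finger_gap: 4.0
grasp_force: 58.8
```

>>> arm_command([
  [[0,0,-0.005,0,0,0,0],[0,0,0,0,0,0,0],[0,0,0,0,0,0,0]],
])

```text
t: 4.97
position: [612.8, 24.6, 43.1]
tcp_rot: [0.0, 0.054, 0.999, 0.0]
force: [0.0, -0.6, -0.3]
finger_gap: 4.2
grasp_force: 58.8
```

>>> arm_command([
  [[0,0,-0.005,0,0,0,0],[0,0,-0.005,0,0,0,0],[0,0,0,0,0,0,0],[0,0,0,0,0,0,0]],
])

```text
t: 5.48
position: [612.8, 24.6, 45.1]
tcp_rot: [0.0, 0.054, 0.999, 0.0]
force: [-0.0, 0.6, -0.1]
finger_gap: 4.0
grasp_force: 58.8
```

Pin A rises 4 mm with no resistance, so it is the loose one. I'll lift it out straight up.

>>> arm_command([
  [[0,0,-0.05,0,0,0,0],[0,0,-0.08,0,0,0,0],[0,0,-0.1,0,0,0,0],[0,0,-0.12,0,0,0,0],[0,0,0,0,0,0,0]],
])

```text
t: 6.1
position: [613.8, 24.6, 117.7]
tcp_rot: [0.002, 0.054, 0.999, 0.0]
force: [-0.9, -0.7, -1.1]
finger_gap: 4.1
grasp_force: 58.8
```

Run:
```python
from h import *
s,p,M=st();print(p,s["force"],s["finger_gap"],s["grasp_force"],M.round(3).tolist())
print(delta([494,288,p[2]]).round(4))
d=eyes.get_image("wrist");f=d["frame"];cv2.imwrite("pics/w3.png",f[150:420,100:460])
```

```text
[613.81743858  24.56849195 117.68482157] [-0.94647088 -0.65350697 -1.11928056] 4.135700495410523 58.784688432351686 [[-0.994, 0.107, 0.004], [0.107, 0.994, -0.0], [-0.004, 0.0, -1.0]]
[ 0.7365  1.2456 -0.0028]
```

View pics/w3.png

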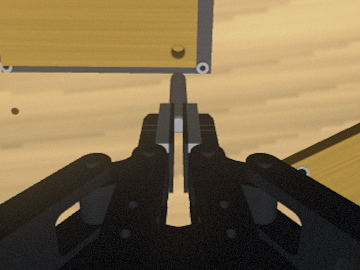

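>>> arm_command([
  [[0.08,0.13,0,0,0,0,0],[0.16,0.26,0,0,0,0,0],[0.16,0.26,0,0,0,0,0],[0.16,0.26,0,0,0,0,0],[0.13,0.21,0,0,0,0,0],[0.071,0.122,0,0,0,0,0],[0,0,0,0,0.025,0,0],[0,0,0,0,0.025,0,0],[0,0,0,0,0.025,0,0],[0,0,0,0,0.025,0,0],[0,0,0,0,0,0,0]],
])

```text
t: 7.52
position: [488.5, 287.1, 112.5]
tcp_rot: [-0.31, 0.052, 0.949, 0.016]
force: [0.4, -0.4, -0.7]
finger_gap: 3.7
grasp_force: 58.8
```

Run:
```python
from h import *
s,p,M=st();print(p,s["force"],s["grasp_force"],M.round(3).tolist(),"bottom",p+28.5*M[:,2])
tgt=np.array([472,288,9])-28.5*M[:,2];print(tgt,delta(tgt).round(4))
```

```text
[488.50254578 287.08088878 112.50172617] [ 0.38456446 -0.42384048 -0.67340783] 58.83662271313369 [[-0.803, 0.108, -0.587], [0.089, 0.994, 0.063], [0.59, -0.002, -0.807]] bottom [471.7831603  288.86906747  89.49054267]
[488.71938548 286.2118213   32.0111835 ] [-0.2387 -0.0036  0.324 ]
```

>>> arm_command([
  [[-0.06,0,0.08,0,0,0,0],[-0.06,0,0.08,0,0,0,0],[-0.06,0,0.08,0,0,0,0],[-0.045,0,0.06,0,0,0,0],[-0.014,0,0.024,0,0,0,0],[0,0,0,0,0,0,0]],
])

```text
t: 8.28
position: [488.6, 287.8, 34.4]
tcp_rot: [-0.309, 0.051, 0.95, 0.017]
force: [1.1, -0.0, -0.2]
finger_gap: 4.3
grasp_force: 58.8
```

>>> arm_command([
  [[0,0,0,0,0,0,14],[0,0,0,0,0,0,18],[0,0,0,0,0,0,18],[0,0,0,0,0,0,18],[0,0,0,0,0,0,18]],
])

```text
t: 8.9
position: [488.7, 287.8, 34.6]
tcp_rot: [-0.308, 0.051, 0.95, 0.017]
force: [1.0, 0.2, 0.4]
finger_gap: 17.9
grasp_force: 0.0
```

Run:
```python
from h import *
d=eyes.get_image("wrist");f=d["frame"];cv2.imwrite("pics/w4.png",f)
```

```text
(no output)
```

View pics/w4.png

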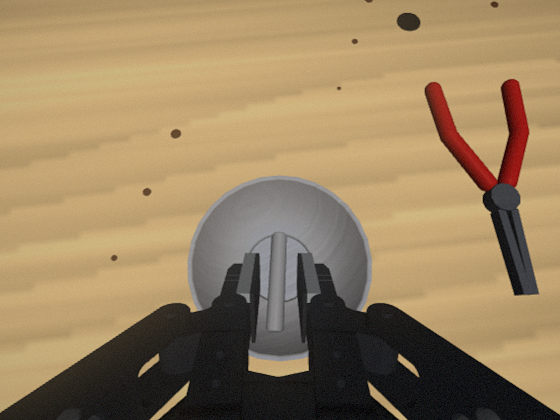

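The pin lies in the dish, clear of the fingers. I'll back out along the tool axis, straighten the tool and head to pin B.

>>> arm_command([
  [[0,0,-0.08,0,0,0,18],[0,0,-0.16,0,0,0,18],[0,0,-0.16,0,0,0,18],[0,0,0,0,-0.025,0,30],[0,0,0,0,-0.025,0,40],[0,0,0,0,-0.025,0,40],[0,0,0,0,-0.0245,0,40],[0,0,-0.1,0,0,0,40],[0,0,0,0,0,0,40]],
])

```text
t: 10.07
position: [536.5, 283.2, 121.5]
tcp_rot: [0.0, 0.054, 0.999, 0.001]
force: [0.2, 0.4, 0.4]
finger_gap: 39.6
grasp_force: 0.0
```

Run:
```python
from h import *
s,p,M=st();print(p,M.round(3).tolist());print(delta([534.2,-97,p[2]]).round(4))
```

```text
[536.52515695 283.20186319 121.50673007] [[-0.994, 0.107, 0.0], [0.107, 0.994, 0.002], [-0.0, 0.002, -1.0]]
[-0.1917 -1.8913 -0.0033]
```

>>> arm_command([
  [[-0.014,-0.13,0,0,0,0,45],[-0.028,-0.28,0,0,0,0,45],[-0.028,-0.28,0,0,0,0,45],[-0.028,-0.28,0,0,0,0,45],[-0.028,-0.28,0,0,0,0,45],[-0.028,-0.28,0,0,0,0,45],[-0.023,-0.22,0,0,0,0,45],[-0.014,-0.141,0,0,0,0,45],[0,0,0,0,0,0,45]],
])

```text
t: 11.2
position: [533.2, -99.4, 118.7]
tcp_rot: [-0.002, 0.055, 0.998, 0.0]
force: [0.7, 0.5, -1.1]
finger_gap: 44.4
grasp_force: 0.0
```

Run:
```python
from h import *
s,p,M=st();print(p,M[:,2]);print(delta([534.5,-96.7,40]).round(4))
d=eyes.get_image("wrist");a=proj(d,[[534.5,-96.7,72]])[0];print(a)
g=cv2.cvtColor(d["frame"],cv2.COLOR_BGR2HSV);u,v=a.astype(int);w=(g[v-25:v+25,u-25:u+25,1]<60);ys,xs=np.nonzero(w);print(w.sum(),xs.min()+u-25,xs.max()+u-25,ys.min()+v-25,ys.max()+v-25)
```

```text
[533.18136778 -99.43568851 118.69915365] [-3.49507160e-03  5.23158837e-04 -9.99993755e-01]
[-0.0064  0.0143  0.3935]
[281.40202787 221.41251329]
601 256 287 196 245
```

>>> arm_command([
  [[-0.003,0.008,0.1,0,0,0,35],[-0.003,0.006,0.13,0,0,0,35],[0,0,0.11,0,0,0,35],[0,0,0.05,0,0,0,35],[0,0,0,0,0,0,20],[0,0,0,0,0,0,5],[0,0,0,0,0,0,0],[0,0,0,0,0,0,0],[0,0,0,0,0,0,0],[0,0,0,0,0,0,0]],
])

```text
t: 12.5
position: [534.4, -96.7, 42.0]
tcp_rot: [-0.001, 0.053, 0.999, -0.001]
force: [-5.0, -17.8, -2.6]
finger_gap: 3.5
grasp_force: 58.7
```

>>> arm_command([
  [[0,0,-0.005,0,0,0,0],[0,0,0,0,0,0,0],[0,0,0,0,0,0,0]],
])

```text
t: 12.88
position: [534.4, -96.7, 42.7]
tcp_rot: [-0.001, 0.053, 0.999, -0.001]
force: [-2.7, -18.3, -6.8]
finger_gap: 3.4
grasp_force: 58.6
```

Vertical force is building, so this pin holds. I'll ease the sideways load first, then pull further.

>>> arm_command([
  [[0,-0.004,-0.003,0,0,0,0],[0,0,0,0,0,0,0],[0,0,0,0,0,0,0]],
])

```text
t: 13.25
position: [534.3, -96.9, 43.1]
tcp_rot: [-0.001, 0.054, 0.999, -0.001]
force: [-1.1, -13.4, -9.7]
finger_gap: 3.7
grasp_force: 58.5
```

>>> arm_command([
  [[0,-0.006,-0.004,0,0,0,0],[0,0,0,0,0,0,0],[0,0,0,0,0,0,0]],
])

```text
t: 13.62
position: [534.1, -97.1, 43.6]
tcp_rot: [-0.001, 0.053, 0.999, -0.0]
force: [1.0, -7.1, -13.4]
finger_gap: 3.3
grasp_force: 58.4
```

>>> arm_command([
  [[0,-0.004,-0.002,0,0,0,0],[0,0,0,0,0,0,0],[0,0,0,0,0,0,0],[0,0,0,0,0,0,0]],
])

```text
t: 14.12
position: [534.0, -97.3, 43.9]
tcp_rot: [-0.002, 0.054, 0.999, 0.0]
force: [4.3, -0.6, -16.1]
finger_gap: 3.5
grasp_force: 58.2
```

It holds at about 15.5 N. I'll lower it back, release and rise.

>>> arm_command([
  [[0,0,0.007,0,0,0,0],[0,0,0.006,0,0,0,0],[0,0,0,0,0,0,10],[0,0,0,0,0,0,30],[0,0,0,0,0,0,35],[0,0,-0.05,0,0,0,35],[0,0,-0.15,0,0,0,40],[0,0,-0.2,0,0,0,50],[0,0,-0.1,0,0,0,50],[0,0,0,0,0,0,50]],
])

```text
t: 15.38
position: [534.9, -97.7, 143.1]
tcp_rot: [0.0, 0.053, 0.999, -0.0]
force: [0.0, 0.1, -0.4]
finger_gap: 49.9
grasp_force: 0.0
```

Run:
```python
from h import *
s,p,M=st();print(p,s["force"],s["finger_gap"],M.round(3).tolist());print(delta([510,-200,p[2]]).round(4), delta([513,-260.5,130]).round(4))
d=eyes.get_image("wrist");cv2.imwrite("pics/w5.png",d["frame"]);print(proj(d,[[513,-260,10],[588,-261,10],[438,-259,10]]).round(0))
np.savez("w5.npz",**{k:np.array(d[k]) for k in d})
```

```text
[534.85150344 -97.67933862 143.13366954] [ 0.02648976  0.10089147 -0.41094216] 49.92358473581218 [[-0.994, 0.107, 0.0], [0.107, 0.994, -0.001], [-0.0, -0.001, -1.0]]
[ 6.89e-02 -5.22e-01  3.00e-04] [ 0.0217 -0.8211  0.0661]
[[104. 184.]
 [123. 256.]
 [ 82. 101.]]
```

>>> arm_command([
  [[0.003,-0.12,0,0,0,0,50],[0.006,-0.24,0,0,0,0,50],[0.006,-0.24,0,0,0,0,50],[0.004,-0.15,0,0,0,0,50],[0.002,-0.071,0,0,0,0,50],[0,0,0,0,0,-0.014,50],[0,0,0,0,0,0,50],[0,0,0,0,0,0,50]],
])

```text
t: 16.42
position: [512.6, -259.7, 141.1]
tcp_rot: [-0.002, 0.01, 1.0, 0.0]
force: [0.0, 0.0, -1.1]
finger_gap: 50.3
grasp_force: 0.0
```

Run:
```python
from h import *
s,p,M=st();print(p,np.arctan2(M[1,1],M[0,1]))
d=eyes.get_image("wrist");f=d["frame"];cv2.imwrite("pics/w6.png",f);print(proj(d,[[513,-260,10],[588,-261,10],[438,-259,10]]).round(0))
```

```text
[ 512.56747638 -259.675865    141.07487733] 1.5505789993779886
[[277. 190.]
 [278. 262.]
 [276. 107.]]
```

View pics/w6.png

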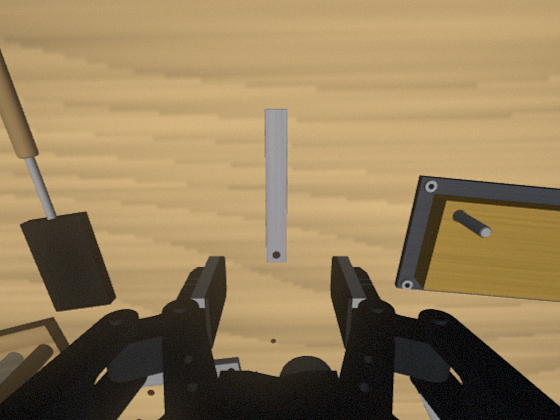

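The bar runs from (276,109) to (276,262), with its hole at the far end, as predicted. The jar and paddle stay clear of the fingers. Descending.

>>> arm_command([
  [[-0.004,0,0.1,0,0,0,40],[0,0,0.18,0,0,0,40],[0,0,0.18,0,0,0,40],[0,0,0.13,0,0,0,40],[0,0,0.06,0,0,0,40],[0,0,0,0,0,0,40],[0,0,0.025,0,0,0,40],[0,0,0,0,0,0,40],[0,0,0,0,0,0,40]],
])

```text
t: 17.6
position: [513.1, -260.4, 6.8]
tcp_rot: [-0.001, 0.01, 1.0, -0.0]
force: [-0.5, 0.6, -1.7]
finger_gap: 40.3
grasp_force: 0.0
```

>>> arm_command([
  [[0,0,0.012,0,0,0,40],[0,0,0,0,0,0,25],[0,0,0,0,0,0,12],[0,0,0,0,0,0,8],[0,0,0,0,0,0,8],[0,0,0,0,0,0,8],[0,0,0,0,0,0,8]],
])

```text
t: 18.48
position: [512.9, -260.3, 4.0]
tcp_rot: [-0.002, 0.01, 1.0, 0.0]
force: [0.0, -0.2, -1.1]
finger_gap: 8.0
grasp_force: 0.0
```

Run:
```python
from h import *
s=telemetry.read_state();print(s["finger_gap"],s["grasp_force"],s["force"])
d=eyes.get_image("wrist");f=d["frame"];cv2.imwrite("pics/w7.png",f)
```

```text
7.998017442269282 0.0 [ 0.01000171 -0.2129494  -1.13205893]
```

View pics/w7.png

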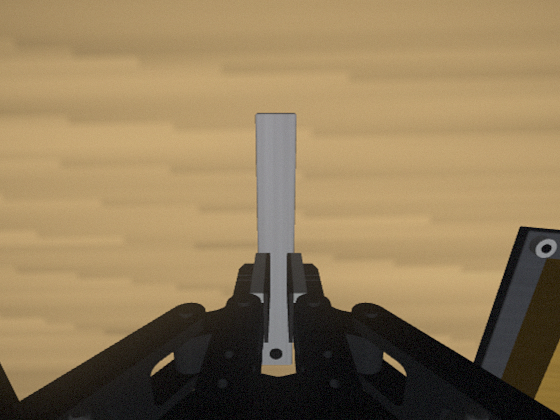

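The fingers have closed above the bar without gripping it, so the tips sit farther back than the TCP. I'll work out by how much.

Run:
```python
from h import *
s,p,M=st();d=eyes.get_image("wrist")
for b in (0,4,8,12,16): print(b,proj(d,[p-b*M[:,2]+11*M[:,0]+y*M[:,1] for y in(-4,4)]).round(0).tolist())
print(proj(d,[[513+e,-260.3,10] for e in(-75,75)]).round(0).tolist(), ray(d,[(276,113),(276,363)],10).round(1).tolist())
```

```text
0 [[270.0, 230.0], [284.0, 230.0]]
4 [[270.0, 233.0], [284.0, 233.0]]
8 [[269.0, 236.0], [284.0, 236.0]]
12 [[269.0, 239.0], [285.0, 239.0]]
16 [[269.0, 242.0], [285.0, 242.0]]
[[274.0, 110.0], [279.0, 364.0]] [[439.3, -259.2, 10.0], [587.0, -262.4, 10.0]]
```

>>> arm_command([
  [[0,0,0,0,0,0,32],[0,0,0,0,0,0,32],[0,0,0,0,0,0,32],[0,0,0.015,0,0,0,32],[0,0,0.01,0,0,0,32],[0,0,0,0,0,0,32],[0,0,0,0,0,0,32]],
])

```text
t: 19.45
position: [512.9, -260.3, -1.1]
tcp_rot: [-0.002, 0.01, 1.0, 0.0]
force: [0.6, -0.4, -0.3]
finger_gap: 32.0
grasp_force: 0.0
```

>>> arm_command([
  [[0,0,0.01,0,0,0,32],[0,0,0.008,0,0,0,32],[0,0,0,0,0,0,32],[0,0,0,0,0,0,32]],
])

```text
t: 19.95
position: [512.9, -260.3, -4.6]
tcp_rot: [-0.002, 0.01, 1.0, 0.0]
force: [0.1, 0.5, 0.5]
finger_gap: 32.1
grasp_force: 0.0
```

>>> arm_command([
  [[0,0,0,0,0,0,24],[0,0,0,0,0,0,18],[0,0,0,0,0,0,14],[0,0,0,0,0,0,10],[0,0,0,0,0,0,8],[0,0,0,0,0,0,8]],
])

```text
t: 20.7
position: [512.9, -260.3, -4.6]
tcp_rot: [-0.002, 0.01, 1.0, 0.0]
force: [-0.9, -0.4, 1.2]
finger_gap: 7.8
grasp_force: 0.0
```

>>> arm_command([
  [[0,0,0,0,0,0,34],[0,0,0,0,0,0,34],[0,0,0,0,0,0,34],[0,0,0.012,0,0,0,34],[0,0,0.012,0,0,0,34],[0,0,0,0,0,0,34],[0,0,0,0,0,0,34]],
])

```text
t: 21.58
position: [512.8, -260.3, -9.5]
tcp_rot: [-0.002, 0.01, 1.0, 0.0]
force: [-0.9, -0.8, -0.5]
finger_gap: 34.0
grasp_force: 0.0
```

Run:
```python
from h import *
s,p,M=st();print(p,s["force"],s["moment"],s["joints"])
```

```text
[ 512.84258718 -260.25885837   -9.49365228] [-0.89738214 -0.76717902 -0.45155985] [-0.06359313  0.00608485 -0.00898552] [-0.58378175  0.71269827  1.85081235 -0.00248787  0.58098223 -2.13336491]
```

>>> arm_command([
  [[0,0,0.01,0,0,0,34],[0,0,0.01,0,0,0,34],[0,0,0,0,0,0,34],[0,0,0,0,0,0,34]],
])

```text
t: 22.08
position: [512.9, -260.3, -13.4]
tcp_rot: [-0.002, 0.01, 1.0, 0.0]
force: [0.0, 0.0, -0.5]
finger_gap: 33.9
grasp_force: 0.0
```

>>> arm_command([
  [[0,0,0,0,0,0,26],[0,0,0,0,0,0,20],[0,0,0,0,0,0,16],[0,0,0,0,0,0,14],[0,0,0,0,0,0,14]],
])

```text
t: 22.7
position: [512.8, -260.3, -13.4]
tcp_rot: [-0.002, 0.01, 1.0, 0.0]
force: [-0.1, 0.2, 0.0]
finger_gap: 13.9
grasp_force: 0.0
```

Run:
```python
from h import *
d=eyes.get_image("wrist");f=d["frame"];s,p,M=st();print(p,proj(d,[[513+e,-260.3,10] for e in(-75,75)]).round(0).tolist())
# end rows / edges of bar and pads by saturation profile
g=cv2.cvtColor(f,cv2.COLOR_BGR2HSV)
for r in (150,200,230,245,255,265,275,285):
    print(r,"".join("#" if v<55 else ("s" if sat<60 else ".") for v,sat in zip(g[r,230:330,2],g[r,230:330,1])))
cv2.imwrite("pics/w8.png",f)
```

```text
[ 512.84588053 -260.27315774  -13.43338919] [[273.0, 111.0], [280.0, 388.0]]
150 .......................sssssssssssssssssssssssssssssssssssssssssssss................................
200 ........................sssssssssssssssssssssssssssssssssssssssssss.................................
230 .........................sssssssssssssssssssssssssssssssssssssssss..................................
245 .........................sssssssssssssssssssssssssssssssssssssssss..................................
255 ...................sssssssssss###sssssssssssssssssssssssssssssss###sssssssssss......................
265 .......#########sssssssssssss####sssssssssssssssssssssssssssssss####ssssssssssss##########..........
275 .sssssssss#ss#sssssssssssss#######sssssssssssssssssssssssssssss#######sssssssssssss##ss###s####s....
285 #############sssssssssssss########sssssssssssssssssssssssssssss########ssssssssssss###############..
```

The image scale puts the pad tips about 26 mm behind the reported TCP. I'll open again and go lower while watching the force.

>>> arm_command([
  [[0,0,0,0,0,0,34],[0,0,0,0,0,0,34],[0,0,0.01,0,0,0,34],[0,0,0.01,0,0,0,34],[0,0,0,0,0,0,34]],
])

```text
t: 23.38
position: [512.7, -260.2, -17.7]
tcp_rot: [-0.002, 0.01, 1.0, 0.0]
force: [-0.7, -0.1, -0.1]
finger_gap: 34.3
grasp_force: 0.0
```

>>> arm_command([
  [[0,0,0.008,0,0,0,34],[0,0,0.005,0,0,0,34],[0,0,0,0,0,0,34]],
])

```text
t: 23.75
position: [512.8, -260.2, -20.1]
tcp_rot: [-0.002, 0.01, 1.0, 0.0]
force: [-0.4, 0.1, 0.1]
finger_gap: 34.3
grasp_force: 0.0
```

>>> arm_command([
  [[0,0,0,0,0,0,26],[0,0,0,0,0,0,20],[0,0,0,0,0,0,14],[0,0,0,0,0,0,12],[0,0,0,0,0,0,12],[0,0,0,0,0,0,12]],
])

```text
t: 24.5
position: [512.9, -260.4, -19.7]
tcp_rot: [-0.001, 0.01, 1.0, 0.0]
force: [-1.8, -0.2, 5.6]
finger_gap: 16.9
grasp_force: 58.7
```

The bar is gripped. I'll raise it, check, and turn it.

>>> arm_command([
  [[0,0,-0.02,0,0,0,5],[0,0,-0.05,0,0,0,5],[0,0,-0.15,0,0,0,5],[0,0,-0.2,0,0,0,5],[0,0,-0.1,0,0,0,5],[0,0,0,0,0,0,5]],
])

```text
t: 25.25
position: [513.7, -260.6, 85.6]
tcp_rot: [-0.0, 0.01, 1.0, -0.001]
force: [0.1, -1.6, -3.5]
finger_gap: 16.9
grasp_force: 59.0
```

Run:
```python
from h import *
s,p,M=st();print(p,s["force"],s["finger_gap"],s["grasp_force"],np.arctan2(M[1,1],M[0,1]))
d=eyes.get_image("wrist");f=d["frame"];cv2.imwrite("pics/w9.png",f)
g=cv2.cvtColor(f,cv2.COLOR_BGR2HSV)[...,1]<60
for r in (110,120,130,140,170,200,230): x=np.nonzero(g[r,200:360])[0];print(r,len(x),(x.min()+200,x.max()+200) if len(x) else 0)
print(proj(d,[[513-75,-260.3,z+p[2]+20] for z in(0,10)]).round(0).tolist())
print(delta([573.5,-36,p[2]]))
```

```text
[ 513.666223   -260.58572393   85.61429011] [ 0.06084332 -1.56888687 -3.47611775] 16.868773772052442 58.96034359931946 1.5516881322349347
110 0 0
120 48 (np.int64(255), np.int64(302))
130 47 (np.int64(255), np.int64(301))
140 47 (np.int64(255), np.int64(301))
170 46 (np.int64(256), np.int64(301))
200 45 (np.int64(256), np.int64(300))
230 43 (np.int64(257), np.int64(299))
[[274.0, 109.0], [274.0, 110.0]]
[-0.28027487  1.12694779 -0.0073321 ]
```

>>> arm_command([
  [[-0.04,0.147,0,0,0,0,5],[-0.07,0.28,0,0,0,0,5],[-0.07,0.28,0,0,0,0,5],[-0.06,0.26,0,0,0,0,5],[-0.04,0.16,0,0,0,0,5],[0,0,0,0,0,0.0265,5],[0,0,0,0,0,0.0265,5],[0,0,0,0,0,0.0265,5],[0,0,0,0,0,0.0265,5],[0,0,0,0,0,0.0265,5],[0,0,0,0,0,0.0265,5],[0,0,0,0,0,0.0265,5]],
])

```text
t: 26.8
position: [572.8, -35.9, 82.4]
tcp_rot: [-0.003, 0.561, 0.828, -0.001]
force: [-0.3, 0.5, -3.2]
finger_gap: 16.5
grasp_force: 59.1
```

>>> arm_command([
  [[0,0,0,0,0,0.0265,5],[0,0,0,0,0,0.0265,5],[0,0,0,0,0,0.0265,5],[0,0,0,0,0,0,5],[0,0,0,0,0,0,5]],
])

```text
t: 27.42
position: [573.1, -36.0, 83.2]
tcp_rot: [-0.002, 0.745, 0.667, -0.001]
force: [0.7, -0.6, -2.7]
finger_gap: 17.1
grasp_force: 59.1
```

Run:
```python
from h import *
s,p,M=st();print(p,s["force"],s["finger_gap"],M[:,2].round(4),"psi",np.arctan2(M[1,1],M[0,1]))
print(delta([573.5,-36,16]))
d=eyes.get_image("wrist");cv2.imwrite("pics/w10.png",d["frame"]);t=eyes.get_image("top");cv2.imwrite("pics/t2.png",t["frame"])
c=lambda x,y,z:[573.5+x*np.cos(.115)+y*np.sin(.115),-36-x*np.sin(.115)+y*np.cos(.115),z]
print(proj(d,[c(-32,-65,72),c(-32,-65,32),c(32,65,32),c(60,95,8),c(-60,-95,8),c(60,-95,8),c(-60,95,8)]).round(0).tolist())
```

```text
[573.14844493 -35.97098981  83.17247246] [ 0.72951678 -0.55326883 -2.74485676] 17.114716526672243 [-4.2e-03  6.0e-04 -1.0e+00] psi -0.10977449785157752
[-3.27552811e-06  3.19418786e-03  3.35851804e-01]
[[231.0, 331.0], [238.0, 296.0], [330.0, 123.0], [368.0, 76.0], [210.0, 311.0], [349.0, 311.0], [195.0, 76.0]]
```

View pics/w10.png

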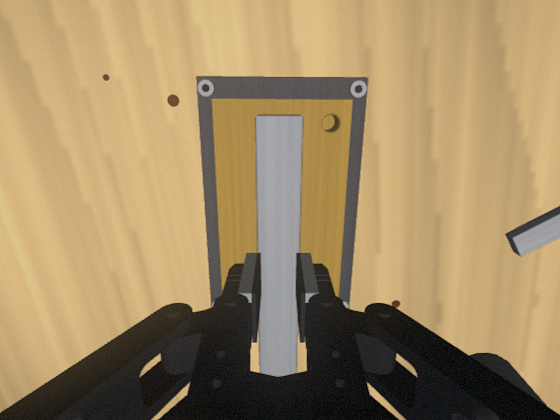

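The empty bore sits at (330,122), exactly as predicted. The bar is parallel to the block and centred over it. Lowering.

>>> arm_command([
  [[0,0.002,0.06,0,0,0.0008,5],[0,0,0.11,0,0,0,5],[0,0,0.1,0,0,0,5],[0,0,0.045,0,0,0,5],[0,0,0.02,0,0,0,5],[0,0,0,0,0,0,5],[0,0,0,0,0,0,5]],
])

```text
t: 28.4
position: [574.0, -36.1, 17.4]
tcp_rot: [-0.001, 0.748, 0.664, -0.001]
force: [-0.4, -0.8, -2.1]
finger_gap: 16.9
grasp_force: 59.1
```

>>> arm_command([
  [[0,0,0.008,0,0,0,5],[0,0,0,0,0,0,5],[0,0,0,0,0,0,5]],
])

```text
t: 28.78
position: [573.7, -36.0, 15.4]
tcp_rot: [-0.001, 0.748, 0.664, -0.001]
force: [0.8, -0.5, -2.6]
finger_gap: 16.9
grasp_force: 59.1
```

>>> arm_command([
  [[0,0,0.01,0,0,0,5],[0,0,0,0,0,0,5],[0,0,0,0,0,0,5]],
])

```text
t: 29.15
position: [573.6, -36.0, 13.2]
tcp_rot: [-0.001, 0.748, 0.664, -0.001]
force: [0.8, -0.8, -2.3]
finger_gap: 16.7
grasp_force: 59.1
```

>>> arm_command([
  [[0,0,0.005,0,0,0,5],[0,0,0,0,0,0,5],[0,0,0,0,0,0,5]],
])

```text
t: 29.52
position: [573.7, -36.0, 12.4]
tcp_rot: [-0.001, 0.748, 0.664, -0.001]
force: [0.1, 0.2, -0.6]
finger_gap: 16.9
grasp_force: 59.6
```

>>> arm_command([
  [[0,0,0.003,0,0,0,5],[0,0,0,0,0,0,5],[0,0,0,0,0,0,20],[0,0,0,0,0,0,26],[0,0,0,0,0,0,30],[0,0,0,0,0,0,30],[0,0,0,0,0,0,30]],
])

```text
t: 30.4
position: [573.6, -36.1, 11.6]
tcp_rot: [-0.001, 0.748, 0.664, -0.001]
force: [0.5, -0.7, -1.3]
finger_gap: 30.1
grasp_force: 0.0
```

>>> arm_command([
  [[0,0,-0.05,0,0,0,30],[0,0,-0.15,0,0,0,30],[0,0,-0.2,0,0,0,20],[0,0,-0.1,0,0,0,0],[0,0,0,0,0,0,0],[0,0,0,0,0,0,0]],
])

```text
t: 31.15
position: [573.5, -36.0, 111.1]
tcp_rot: [-0.002, 0.748, 0.664, -0.001]
force: [0.1, -0.8, 0.4]
finger_gap: 0.1
grasp_force: 0.0
```

```bash
cat > chk.py <<'E'
from h import *
s,p,M=st();print(p,s["force"],s["finger_gap"],"psi",np.arctan2(M[1,1],M[0,1]))
c=lambda x,y,z:[573.5+x*np.cos(.115)+y*np.sin(.115),-36-x*np.sin(.115)+y*np.cos(.115),z]
d=eyes.get_image("scene");g=cv2.cvtColor(d["frame"],cv2.COLOR_BGR2HSV)
b=proj(d,[c(x,y,42) for x,y in((-10,-75),(-10,75),(10,75),(10,-75))]);u0,v0=b.min(0).astype(int)-6;u1,v1=b.max(0).astype(int)+6
m=((g[...,1]<110)&(g[...,2]>70)).astype(np.uint8);mm=np.zeros_like(m);mm[v0:v1,u0:u1]=m[v0:v1,u0:u1]
print("pred",b.round(1).tolist())
for k in cv2.findContours(mm,0,2)[0]:
    if cv2.contourArea(k)>15:
        q=ray(d,cv2.boxPoints(cv2.minAreaRect(k)),42)[:,:2];r=q-np.array([573.5,-36]);a=.115;L=np.c_[r[:,0]*np.cos(a)-r[:,1]*np.sin(a),r[:,0]*np.sin(a)+r[:,1]*np.cos(a)];print("bar local corners",L.round(1).tolist())
E
python3 chk.py
```

```text
[573.53570923 -36.0237521  111.08821729] [ 0.11513177 -0.84861855  0.36104559] 0.1367027198737493 psi -0.11848644855661666
pred [[270.0, 192.6], [314.9, 196.8], [314.3, 201.0], [269.0, 196.8]]
bar local corners [[-38.7, -103.8], [-63.2, 83.0], [30.8, 92.6], [54.7, -87.3]]
```

Now the pressing. I'll shift to the left end and turn so the shut fingers line up along the bar, away from the pin.

>>> arm_command([
  [[0.155,0,0,0,0,0,0],[0.155,0,0,0,0,0,0],[0,0,0,0,0,-0.0278,0],[0,0,0,0,0,-0.0278,0],[0,0,0,0,0,-0.0278,0],[0,0,0,0,0,-0.0278,0],[0,0,0,0,0,-0.0278,0],[0,0,0,0,0,-0.0278,0],[0,0,0,0,0,-0.0278,0],[0,0,0,0,0,-0.0278,0],[0,0,0,0,0,-0.0278,0],[0,0,0,0,0,0,0]],
])

```text
t: 32.7
position: [580.9, 25.5, 110.7]
tcp_rot: [-0.002, 0.059, 0.998, 0.0]
force: [0.6, -0.3, -0.0]
finger_gap: -0.1
grasp_force: 0.0
```

Run:
```python
from h import *
s,p,M=st();print(p,"psi",np.arctan2(M[1,1],M[0,1]),delta([580.6,25.6,60]))
d=eyes.get_image("wrist");f=d["frame"];cv2.imwrite("pics/w11.png",f)
c=lambda x,y,z:[573.5+x*np.cos(.115)+y*np.sin(.115),-36-x*np.sin(.115)+y*np.cos(.115),z]
g=cv2.cvtColor(f,cv2.COLOR_BGR2HSV)
# bar edges measured in local frame, at several y
a=.115
for y in(-70,-60,-40,-20,0,20,40):
    xs=np.arange(-24,24,.5);uv=proj(d,[c(x,y,42) for x in xs]).round().astype(int)
    ok=[(0<=u<560 and 0<=v<420 and g[v,u,1]<70 and g[v,u,2]>90) for u,v in uv];w=xs[np.array(ok)];print(y,uv[48],len(w),w.min() if len(w) else 0,w.max() if len(w) else 0)
ys=np.arange(-90,90,.5);uv=proj(d,[c(0,y,42) for y in ys]).round().astype(int)
w=[y for y,(u,v) in zip(ys,uv) if 0<=u<560 and 0<=v<420 and g[v,u,1]<70 and g[v,u,2]>90];print(min(w),max(w))
```

```text
[580.89181434  25.49900176 110.66645454] psi 1.452415998117765 [0.00029355 0.00033568 0.25333659]
-70 [104 211] 29 -12.0 7.5
-60 [117 211] 40 -11.5 8.0
-40 [144 211] 40 -11.5 8.0
-20 [170 210] 41 -11.5 8.5
0 [196 210] 40 -11.5 8.0
20 [222 210] 42 -11.5 9.0
40 [249 210] 42 -13.0 8.0
-75.5 73.0
```

>>> arm_command([
  [[0,0,0.12,0,0,0,0],[0,0,0.12,0,0,0,0],[0,0,0.05,0,0,0,0],[0,0,0.03,0,0,0,0],[0,0,0.01,0,0,0,0],[0,0,0,0,0,0,0]],
])

```text
t: 33.5
position: [581.3, 25.5, 46.1]
tcp_rot: [-0.001, 0.059, 0.998, 0.0]
force: [-0.3, -0.3, -0.1]
finger_gap: 0.1
grasp_force: 0.0
```

>>> arm_command([
  [[0,0,0.01,0,0,0,0],[0,0,0.01,0,0,0,0],[0,0,0.01,0,0,0,0],[0,0,0,0,0,0,0]],
])

```text
t: 34.0
position: [581.0, 25.5, 39.5]
tcp_rot: [-0.002, 0.059, 0.998, 0.0]
force: [-0.5, -0.9, -0.1]
finger_gap: 0.1
grasp_force: 0.0
```

>>> arm_command([
  [[0,0,0.015,0,0,0,0],[0,0,0.015,0,0,0,0],[0,0,0.015,0,0,0,0],[0,0,0.01,0,0,0,0],[0,0,0,0,0,0,0]],
])

```text
t: 34.62
position: [580.9, 25.5, 28.5]
tcp_rot: [-0.002, 0.059, 0.998, 0.0]
force: [-0.6, -0.2, 0.6]
finger_gap: 0.6
grasp_force: 0.0
```

>>> arm_command([
  [[0,0,0.01,0,0,0,0],[0,0,0.01,0,0,0,0],[0,0,0,0,0,0,0]],
])

```text
t: 35.0
position: [580.9, 25.5, 24.5]
tcp_rot: [-0.002, 0.059, 0.998, 0.0]
force: [-0.1, -0.1, -0.3]
finger_gap: -0.3
grasp_force: 0.0
```

>>> arm_command([
  [[0,0,0.01,0,0,0,0],[0,0,0.005,0,0,0,0],[0,0,0,0,0,0,0]],
])

```text
t: 35.38
position: [580.9, 25.5, 21.6]
tcp_rot: [-0.002, 0.059, 0.998, 0.0]
force: [0.5, -0.1, 0.1]
finger_gap: 0.0
grasp_force: 0.0
```

>>> arm_command([
  [[0,0,0.01,0,0,0,0],[0,0,0,0,0,0,0],[0,0,0,0,0,0,0]],
])

```text
t: 35.75
position: [581.0, 25.5, 19.7]
tcp_rot: [-0.002, 0.059, 0.998, 0.0]
force: [-0.7, -0.5, 0.2]
finger_gap: -0.3
grasp_force: 0.0
```

>>> arm_command([
  [[0,0,0.01,0,0,0,0],[0,0,0,0,0,0,0],[0,0,0,0,0,0,0]],
])

```text
t: 36.12
position: [581.0, 25.5, 17.6]
tcp_rot: [-0.002, 0.059, 0.998, 0.0]
force: [-0.5, 1.2, 0.2]
finger_gap: -0.4
grasp_force: 0.0
```

>>> arm_command([
  [[0,0,0.008,0,0,0,0],[0,0,0,0,0,0,0],[0,0,0,0,0,0,0]],
])

```text
t: 36.5
position: [580.9, 25.5, 16.1]
tcp_rot: [-0.002, 0.059, 0.998, 0.0]
force: [0.3, 0.4, -0.1]
finger_gap: 0.2
grasp_force: 0.0
```

>>> arm_command([
  [[0,0,0.008,0,0,0,0],[0,0,0,0,0,0,0],[0,0,0,0,0,0,0]],
])

```text
t: 36.88
position: [581.1, 25.5, 14.9]
tcp_rot: [-0.001, 0.059, 0.998, 0.0]
force: [-2.3, 0.2, 5.1]
finger_gap: -0.1
grasp_force: 2.8
```

>>> arm_command([
  [[0,0,0.008,0,0,0,0],[0,0,0,0,0,0,0],[0,0,0,0,0,0,0]],
])

```text
t: 37.25
position: [581.2, 25.5, 14.8]
tcp_rot: [-0.001, 0.058, 0.998, 0.0]
force: [-6.9, 0.4, 23.2]
finger_gap: 0.4
grasp_force: 11.7
```

The left end was pressed with 23 N and stayed firm. Next is the right end.

>>> arm_command([
  [[0,0,-0.03,0,0,0,0],[0,0,-0.12,0,0,0,0],[0,0,-0.12,0,0,0,0],[0,-0.16,0,0,0,0,0],[0,-0.26,0,0,0,0,0],[0,-0.2,0,0,0,0,0],[0,0,0,0,0,0,0],[0,0,0,0,0,0,0]],
])

```text
t: 38.25
position: [566.6, -97.3, 66.8]
tcp_rot: [-0.002, 0.059, 0.998, 0.0]
force: [-0.0, 0.3, 0.6]
finger_gap: -0.1
grasp_force: 0.0
```

Run:
```python
from h import *
s,p,M=st();print(p,s["force"],delta([566.4,-97.6,18]))
```

```text
[566.58356124 -97.34606167  66.76588926] [-0.02437164  0.3168366   0.64992773] [-5.60108152e-05 -1.41835886e-03  2.43830348e-01]
```

>>> arm_command([
  [[0,0,0.08,0,0,0,0],[0,0,0.08,0,0,0,0],[0,0,0.05,0,0,0,0],[0,0,0.025,0,0,0,0],[0,0,0.01,0,0,0,0],[0,0,0,0,0,0,0],[0,0,0,0,0,0,0]],
])

```text
t: 39.12
position: [566.7, -97.7, 18.2]
tcp_rot: [-0.001, 0.059, 0.998, 0.0]
force: [-0.4, -0.5, 0.2]
finger_gap: -0.2
grasp_force: 0.0
```

>>> arm_command([
  [[0,0,0.008,0,0,0,0],[0,0,0,0,0,0,0],[0,0,0,0,0,0,0]],
])

```text
t: 39.5
position: [566.5, -97.6, 16.3]
tcp_rot: [-0.002, 0.059, 0.998, 0.0]
force: [-0.7, 0.3, 0.5]
finger_gap: -0.1
grasp_force: 0.0
```

>>> arm_command([
  [[0,0,0.009,0,0,0,0],[0,0,0,0,0,0,0],[0,0,0,0,0,0,0]],
])

```text
t: 39.88
position: [566.6, -97.6, 14.9]
tcp_rot: [-0.001, 0.059, 0.998, 0.0]
force: [-0.9, 1.4, 6.4]
finger_gap: -0.3
grasp_force: 3.0
```

>>> arm_command([
  [[0,0,0.006,0,0,0,0],[0,0,0,0,0,0,0],[0,0,0,0,0,0,0]],
])

```text
t: 40.25
position: [566.6, -97.7, 14.8]
tcp_rot: [-0.001, 0.059, 0.998, -0.0]
force: [-5.2, 0.9, 19.4]
finger_gap: 0.1
grasp_force: 9.9
```

The right end was pressed with 19 N at the same height, so the bar does not rock. I'll lift away and verify.

>>> arm_command([
  [[0,0,-0.02,0,0,0,0],[0,0,-0.12,0,0,0,0],[0,0,-0.25,0,0,0,0],[0,0,-0.25,0,0,0,0],[0,0.2,-0.15,0,0,0,0],[0,0.28,0,0,0,0,0],[0,0.28,0,0,0,0,0],[0,0,0,0,0,0,0],[0,0,0,0,0,0,0]],
])

```text
t: 41.38
position: [584.6, 53.1, 171.1]
tcp_rot: [-0.002, 0.058, 0.998, 0.0]
force: [-0.5, -0.7, 0.6]
finger_gap: -0.1
grasp_force: 0.0
```

Run:
```python
from h import *
s,p,M=st();print(p,s["force"],s["t"])
d=eyes.get_image("wrist");f=d["frame"];g=cv2.cvtColor(f,cv2.COLOR_BGR2HSV)
c=lambda x,y,z:[573.5+x*np.cos(.115)+y*np.sin(.115),-36-x*np.sin(.115)+y*np.cos(.115),z]
def lo(u,v): return 0<=u<560 and 0<=v<420 and g[v,u,1]<70 and g[v,u,2]>90
for y in(-70,-60,-40,-20,0,20,40,60,70):
    xs=np.arange(-24,24,.5);uv=proj(d,[c(x,y,42) for x in xs]).round().astype(int)
    w=xs[np.array([lo(*q) for q in uv])];print(y,uv[48],len(w),(w.min(),w.max()) if len(w) else 0)
ys=np.arange(-90,90,.5);uv=proj(d,[c(0,y,42) for y in ys]).round().astype(int)
w=[y for y,q in zip(ys,uv) if lo(*q)];print(min(w),max(w))
print("pinB top px",proj(d,[c(-32,-65,72)]),[lo(*q) for q in proj(d,[c(-32,-65,72)]).round().astype(int)])
t=eyes.get_image("top")["frame"];a=cv2.imread("pics/top0.png")
df=(cv2.absdiff(t,a).max(2)>45).astype(np.uint8);n,_,st_,cc=cv2.connectedComponentsWithStats(df)
print([(st_[i][4],cc[i].round().tolist()) for i in range(1,n) if st_[i][4]>5])
```

```text
[584.59439814  53.14985067 171.05373066] [-0.46425391 -0.68571204  0.5779029 ] 41.375
-70 [107 190] 28 (np.float64(-11.5), np.float64(7.5))
-60 [118 190] 41 (np.float64(-11.5), np.float64(8.5))
-40 [139 189] 40 (np.float64(-11.0), np.float64(8.5))
-20 [160 189] 40 (np.float64(-11.0), np.float64(8.5))
0 [182 189] 40 (np.float64(-11.0), np.float64(8.5))
20 [203 189] 40 (np.float64(-11.0), np.float64(8.5))
40 [224 189] 40 (np.float64(-11.0), np.float64(8.5))
60 [246 189] 41 (np.float64(-11.0), np.float64(9.0))
70 [256 189] 41 (np.float64(-11.0), np.float64(9.0))
-75.5 88.5
pinB top px [[ 88.63241856 161.06792731]] [np.True_]
[(np.int32(22557), [176.0, 329.0]), (np.int32(308), [332.0, 242.0]), (np.int32(3401), [22.0, 382.0]), (np.int32(36), [230.0, 379.0]), (np.int32(8), [236.0, 380.0]), (np.int32(76), [255.0, 392.0]), (np.int32(47), [283.0, 396.0]), (np.int32(15), [236.0, 396.0]), (np.int32(17), [288.0, 415.0])]
```

```bash
python3 -c "
from station import manip;print(manip.close_job())"
```

```text
the job is handed in; nothing more can be done
None
```

The left far pin pulled out with no resistance and is now in the dish. The right near pin held at about 15.5 N and stays in its bore. The straightedge lies down the middle of the die face and did not rock when I pressed the left end (23 N), then the right (19 N). The job was handed in at about 41 s.

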